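# Fetch a dry cast from the lower tier of a drying rack

## Robot

A 6-joint arm with a two-finger parallel gripper is mounted at the origin on a cart in front of the work surface, level with it; the furniture and walls round the work are solid. World frame = base frame: x ahead of the robot, y to its left, z up, the work surface at z = 0. Lengths are in m, angles in rad, forces in N, time in s.
With the tool pointing down it reaches from about 0.275 to 0.75 m from the base axis. Payload 10.2 kg.
Tool frame: the origin (TCP) lies at the very end of the fingers, on their centre line; the grasp point (between the pads) lies 19 mm behind it; z points along the fingers, y is the line along which they close (so a half turn about z gives the same grasp; the last joint's range is limited). The gripper opens to 88 mm and grips with 3 to 60 N. Pads are 18 mm wide; open, the fingers measure 123 mm over their backs; the gripper's body (75 mm by 187 mm) begins 45 mm behind the grasp point.
Start: joints at [-1.517, 0.313, 1.498, -0, 1.331, -0.223], TCP at [0.143, -0.505, 0.239] pointing down, gripper open.
Joint ranges: [-2.94, 2.94], [-0.97, 2.17], [0.19, 2.56], [-1.23, 4.37], [0.02, 3.11], [-2.88, 2.88]. Speed limits (rad/s): [2.39, 2.39, 3.01, 3.14, 3.14, 3.14].

## Interface

Orientations are given as a unit quaternion [w, x, y, z].
In Python, from cell import arm gives the robot as it stands.
- The arm moves only by the tool jog_arm, never from a script. Its argument "moves" is a list of rows, each an object with "xyz": the shift along the world's x, y, z normalised to -1 to 1, where 1 is 0.05 m, a list of three; "turn": the turn about the world's z normalised to -1 to 1, where 1 is 6 degrees; "jaw": the finger opening in mm, from 0 to 88.1. A call has 1 to 20 rows; each row shifts and turns the commanded pose from where the row before left it; what a row does not reach is not made up. A row lasts 1/10 s, in which the tool goes at most 50 mm and 8.59 degrees, less where a joint would pass 70% of its speed; a pose out of reach is approached as far as the arm can. A call with a number of a shift or a turn outside -1 to 1 is refused whole. A call with a gripper value outside its range is refused whole. The fingers move at their own pace and stop on an object; "force" is the grip in N (left out, the last holds). Time passes only in rows, so rows that do not move let the fingers close. It gives the time, the measured TCP pose, the force, the opening and the grip force at its end, in the units of the state.
- arm.state(): the state, without advancing time (a new reading comes with each control period).
- arm.get_image(name): name is "side" or "top"; returns (picture, depth): 400x640x3 uint8, blue, green, red; 400x640 float32, m along the optical axis (not along the pixel's ray), 0 where there is no reading.
- arm.camera_model(name): a dict with "mtx" (3x3 intrinsics, pixels), "rvec" (rotation vector, rad) and "tvec" (3), from world to camera coordinates, as OpenCV has them. Camera axes: x right, y down, z forward; pixel columns grow to the right and rows downward; lengths in m; the calibration is good to about 2 mm. A picture is of the moment at which its call begins. camera_model takes no time and is no camera call.
- arm.close_job(): hands the job in; it is judged then, once.
The state is a dict: "clock": time; "joint_positions": joint angles; "qd": joint speeds; "effort": joint torques, N m; "eef_pos": TCP position; "orientation": TCP orientation; "wrist_force": force on the tool from outside, world axes, zero at the start; "torque": the same for the moment, N m; "finger_gap": finger opening in m; "grip_force": force on a finger pad.
Only numpy, scipy, OpenCV 4.12 (cv2) and the standard library are available. Lean on these libraries where they do the work, as an engineer would, in place of code of your own. Each camera call takes 0.05 s, during which the arm holds its last target. There are 200 camera calls.

## Task

Fetch the jaw cast that stands on the floor of the drying rack and stand it in the free half of the case pan, beside the denture that belongs to it. To reach it, first clear the two casts from the upper wire shelf and then the shelf itself onto the black rubber mat, the shelf standing on its sleeves; afterwards put the shelf back down fully over its four posts and stand the two casts back on it, each on the spot where it stood. Keep the casts upright and leave the denture, the bottle and the wax pot alone.

Things in the scene. Friction and masses are not known exactly. Their poses are not given: they have to be found in the camera images.
- stand: base of the drying rack, fixed: dark sheet-steel floor, its top 12 mm above the bench, between four steel posts at x = +-58, y = +-135 mm. Posts: 8 mm thick, coned tip 102 mm above the bench, a shoulder at 60 mm on which the shelf's sleeves rest. Origin: centre, on the bench; y runs along the rack, which points roughly away from the robot
- wire_shelf: loose white wire shelf 134 x 288 x 31 mm, 0.3 to 0.45 kg, on the posts. A sleeve at each corner (x +-58, y +-135; bore 12, length 31) goes over a post and is also a foot. Deck top 30 mm over its origin (centre, at the sleeves' lower ends; y along it). Mid-shelf a steel lifting bar flush with the deck, 16 mm wide in x, 8 thick, with a finger opening 38 (x) x 40 (y) each side. Fits either way round
- cast_green: pale green one-piece jaw cast without a separate base, 57 (x) x 71 (y) x 49 mm, 0.17 kg, loose on the upper shelf, in its middle over the lifting bar or at one end (shelf y = +-85 mm). Origin: centre of its underside. Solid sides at x = -25 and +28 mm, up to 37 mm high: grasp across x
- cast_large: large buff jaw cast on a white base, 65 (x) x 77 (y) x 55 mm, 0.18 kg, loose on the upper shelf, in its middle over the lifting bar or at one end (shelf y = +-85 mm). Origin: centre of its underside. Base sides at x = -31 and +32 mm up to 17 mm high, above that 56 mm wide up to 35 mm: grasp across x
- cast_wanted: wanted cast: smaller yellowish jaw cast on a white base, 55 (x) x 64 (y) x 49 mm, 0.14 to 0.23 kg, loose on the rack's steel floor at the end (rack y = +-85 mm) where the upper shelf is empty, seen through the wires. Origin: centre of its underside. Base sides at x = -25 and +28 mm up to 13 mm high, above that 44 mm wide up to 30 mm: grasp across x
- case_pan: case pan of grey plastic, fixed: 160 (x) x 220 (y) x 34 mm high, walls 4 mm, inner floor 4 mm above the bench. Origin: centre of its underside; z up. The denture stands in its -y half; the +y half, centred at about y = +50 mm, is free
- denture: set-up denture, pink and white on a grey-blue base, 54 x 62 x 30 mm, loose in the -y half of the case pan. Origin: centre of its underside. Leave alone
- mat: black rubber bench mat, fixed, 300 (x) x 280 (y) x 3 mm, the side area for the cleared things, empty at the start. Origin: centre of its underside; z up. It and the case pan lie on either side of the rack, either way round
- squeeze_bottle: white squeeze bottle with nozzle, 54 mm in diameter, 122 mm tall, behind the work, loose. Origin: centre of its underside. Leave alone
- wax: round clear pot of pink modelling wax, 51 mm in diameter, 21 mm tall, behind the work, loose. Origin: centre of its underside. Leave alone

How it is judged:
By the outcome, as a careful person would: the job done as asked, in the order asked, and still so for the second after the job is handed in, with the robot touching nothing.
It also fails if it takes over 131 s, if anything falls off the work surface, if the arm or the gripper's body presses on something with over 40 N, if the wrist force passes 120 N, or if a joint passes its speed limit or range.

## Working session

There is one attempt and no reset: what is moved stays moved. The work goes in short steps, Python scripts to look and compute and a tool call to move; the robot and the scene stay as the last step left them, time stands still between calls to the robot, and variables do not carry over. Pictures are saved under pics/ and viewed, at most 14 in all, crops included, and the job is handed in when it is done.

Besides the shell and the picture viewer there is one more tool, called after "Request:" as name([rows], argument=value, ...), one row to a line, values as JSON. jog_arm: Moves the arm, as the interface text tells. Scaled input: -1 to 1 covers 0.05 m each way for a shift and 6 degrees each way for a turn. Its arguments: {"type":"object","properties":{"moves":{"type":"array"},"force":{"type":"number"}},"required":["moves"]}

```bash
mkdir -p pics; ls; cat > h.py <<'E'
import numpy as np, cv2
from cell import arm
def snap(n,f=None):
    im,d=arm.get_image(n)
    if f: cv2.imwrite('pics/'+f,im)
    return im,d
def cam(n):
    c=arm.camera_model(n); R,_=cv2.Rodrigues(np.array(c['rvec'],float)); return np.array(c['mtx'],float),R,np.array(c['tvec'],float).ravel()
def plane(n,uv,z):
    K,R,t=cam(n); uv=np.atleast_2d(np.array(uv,float)); C=-R.T@t
    r=(R.T@np.linalg.inv(K)@np.c_[uv,np.ones(len(uv))].T).T
    return C+r*((z-C[2])/r[:,2])[:,None]
def cloud(n,d):
    K,R,t=cam(n); v,u=np.indices(d.shape)
    p=np.stack([(u-K[0,2])/K[0,0]*d,(v-K[1,2])/K[1,1]*d,d],-1)
    return (p-t)@R
E
python3 - <<'E'
from h import *
for n in('top','side'):
    im,d=snap(n,n+'0.png'); K,R,t=cam(n); print(n,-R.T@t,R[2],K[0,0]); np.savez(n+'0.npz',im=im,d=d)
print(arm.state())
E
```

```text
pics
top [ 0.40789155 -0.04372809  1.35104278] [ 0.14503913  0.02907267 -0.9889987 ] 498.25228907435053
side [0.55488329 0.73338661 0.64296775] [ 0.06631466 -0.80353638 -0.59155021] 372.0471672747912
{'clock': 0.1, 'joint_positions': array([-1.51739653e+00,  3.13416990e-01,  1.49830738e+00, -1.87761336e-05,
        1.33101778e+00, -2.23388151e-01]), 'qd': array([-0.00170471, -0.00208536, -0.00202748,  0.00017966,  0.00153481,
        0.00076253]), 'effort': array([ 1.27457315e-03, -4.02816761e+01, -2.52644295e+01,  6.94413297e-02,
        3.42266425e-02, -6.22864491e-05]), 'eef_pos': array([ 0.14344386, -0.50480953,  0.23822679]), 'orientation': array([-5.73446803e-04,  9.90438357e-01,  1.37954811e-01,  3.97061142e-05]), 'wrist_force': array([0.08335096, 0.06091487, 0.18160442]), 'torque': array([ 0.03344651, -0.01996939, -0.00242133]), 'grip_force': 0.0, 'finger_gap': 0.08806697067971671}
```

View pics/top0.png

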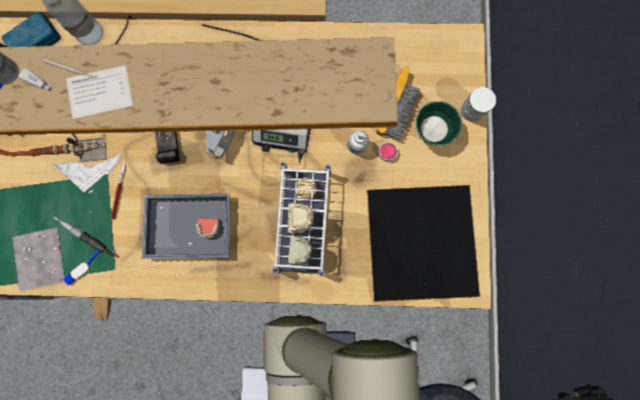

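View pics/side0.png

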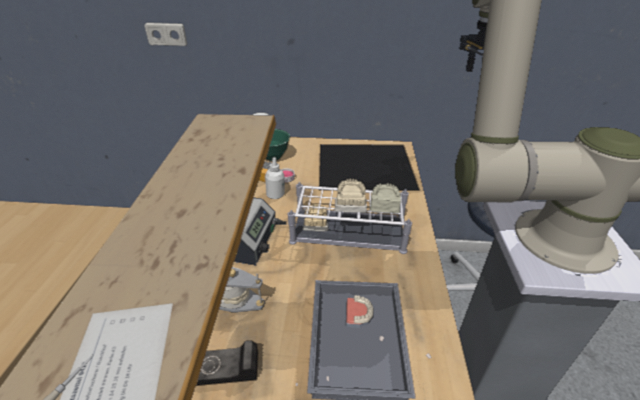

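The top view shows the rack at (303,220): green cast at the near end (300,250), large cast mid-shelf (301,218), wanted cast under the far end (306,187). The pan is on the left (186,227) with the denture in its right half, and the mat is on the right (424,243). A wooden overhead shelf lies beyond the work.

```bash
python3 - <<'E'
from h import *
D=np.load('top0.npz'); im,d=D['im'],D['d']; P=cloud('top',d); Z=P[...,2]
def rect(m,name,box):
    u0,v0,u1,v1=box; mm=np.zeros_like(m); mm[v0:v1,u0:u1]=m[v0:v1,u0:u1]
    q=P[mm&(d>0)]; r=cv2.minAreaRect(q[:,:2].astype(np.float32)*1000); print(name,len(q),'c',np.round(r[0],1),'s',np.round(r[1],1),'a',round(r[2],1),'z',np.round(np.percentile(q[:,2],[1,50,99]),3)); return q
rk=(265,155,340,285)
rect((Z>.08)&(Z<.097),'deck',rk)
rect((Z>.098)&(Z<.2),'casts',rk)
rect((Z>.1)&(Z<.2),'green',(280,236,325,270)); rect((Z>.1)&(Z<.2),'large',(280,202,325,235))
rect((Z>.02)&(Z<.064),'wanted',(295,176,318,200))
rect((im.max(-1)<40)&(Z<.02),'mat',(355,175,490,310))
rect((Z>.025)&(Z<.05),'pan',(130,185,240,270))
rect((Z>.012)&(Z<.06),'denture',(192,213,224,242))
rect((Z>.2),'overshelf',(100,20,400,140))
rect((Z>.03)&(Z<.2),'bottle',(345,125,372,158));rect((Z>.01)&(Z<.05),'wax',(376,140,400,165))
b=im[155:285,255:350]; cv2.imwrite('pics/rack0.png',cv2.resize(b,None,fx=4.4,fy=4.4,interpolation=cv2.INTER_CUBIC))
print(plane('top',[[285,170],[328,170],[278,268],[323,270]],.095).round(3))
D=np.load('side0.npz'); b=D['im'][170:260,280:420]; cv2.imwrite('pics/rack0s.png',cv2.resize(b,None,fx=5.6,fy=5.6,interpolation=cv2.INTER_CUBIC))
E
```

```text
deck 1217 c [539.9  12.4] s [133.4 286.2] a 88.0 z [0.083 0.09  0.096]
casts 1212 c [540.2  11.8] s [120.7 271.4] a 88.0 z [0.101 0.13  0.145]
green 546 c [457.4  13.2] s [69.1 54.3] a 1.1 z [0.116 0.128 0.139]
large 646 c [538.8  14.5] s [62.5 74.4] a 89.7 z [0.102 0.133 0.146]
wanted 318 c [624.6   5.3] s [56.5 51.9] a 1.7 z [0.022 0.05  0.061]
mat 11129 c [ 492.1 -308.7] s [294.4 274.5] a 4.1 z [-0.003  0.003  0.01 ]
pan 1382 c [517.2 323.6] s [172.5 235.6] a 1.7 z [0.025 0.034 0.04 ]
denture 382 c [513.1 266.7] s [49.4 58.7] a 1.4 z [0.016 0.024 0.036]
overshelf 25794 c [850. 152.] s [220.9 721.4] a 2.5 z [0.204 0.211 0.216]
bottle 438 c [ 750.4 -128.3] s [52.4 60.5] a 39.8 z [0.033 0.08  0.199]
wax 284 c [ 736.1 -214. ] s [50.4 50.1] a 28.9 z [0.01  0.018 0.025]
[[ 0.662  0.06   0.095]
 [ 0.664 -0.051  0.095]
 [ 0.412  0.068  0.095]
 [ 0.41  -0.044  0.095]]
```

View pics/rack0.png

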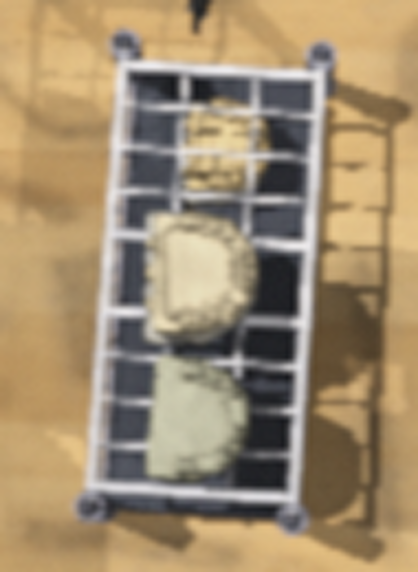

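View pics/rack0s.png

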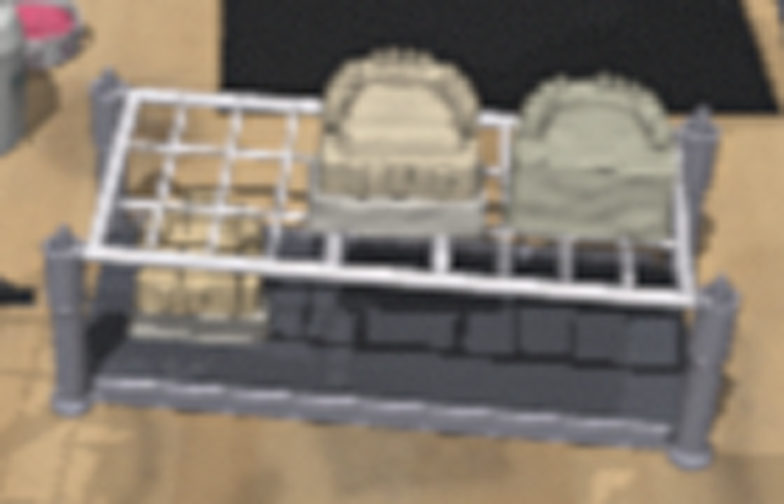

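The zoomed views confirm the layout: both upper casts have their flat heel towards +y (the pan side) and long side along the rack. The wanted cast is under the far end, and the posts are at the four corners. Next I refine the cast yaws and centres from both views.

```bash
cat > m.py <<'E'
from h import *
def pts(n,d): return cloud(n,d)[d>0]
def yextent(T,S,c,zt,zs,half=.05):
    """grasp-side faces: heel line (+y) from side view points in zs, curve side from top view points in zt"""
    def sel(Q,z): return Q[(abs(Q[:,0]-c[0])<half)&(abs(Q[:,1]-c[1])<.05)&(Q[:,2]>z[0])&(Q[:,2]<z[1])]
    t,s=sel(T,zt),sel(S,zs)
    m=abs(s[:,0]-c[0])<.026; l=s[m]; l=l[l[:,1]>np.median(l[:,1])-.004]
    for _ in range(3):
        k=np.polyfit(l[:,0]-c[0],l[:,1],1); e=l[:,1]-np.polyval(k,l[:,0]-c[0]); l=l[abs(e)<max(.002,2*e.std())]
    P=lambda v:np.round(np.percentile(v,[1,99])*1000,1)
    print('heel y %.1f yaw %.1f n%d'%(k[1]*1e3,np.degrees(np.arctan(k[0])),len(l)),'top x',P(t[:,0]),'y',P(t[:,1]),'side x',P(s[:,0]),'y',P(s[:,1]))
E
python3 - <<'E'
from m import *
T=pts('top',np.load('top0.npz')['d']); S=pts('side',np.load('side0.npz')['d'])
print('green'); yextent(T,S,(.457,.013),(.1,.15),(.098,.127),.042)
print('large'); yextent(T,S,(.539,.0145),(.1,.16),(.094,.107),.042); yextent(T,S,(.539,.0145),(.1,.107),(.107,.125),.042)
print('wanted'); yextent(T,S,(.6246,.005),(.02,.07),(.014,.025),.042); yextent(T,S,(.6246,.005),(.02,.07),(.025,.04),.042)
# mat / pan edges by colour contours
im=np.load('top0.npz')['im']
m=((im.max(-1)<45)*255).astype(np.uint8); m[:, :355]=0;m[:,488:]=0;m[:175]=0;m[310:]=0
c=max(cv2.findContours(m,0,2)[0],key=cv2.contourArea); q=cv2.approxPolyDP(cv2.convexHull(c),6,True)[:,0]; print('mat',q.tolist(),plane('top',q,.003)[:,:2].round(3).tolist())
for n,Q in(('top',T),('side',S)):
    w=Q[(Q[:,2]>.029)&(Q[:,2]<.039)&(abs(Q[:,0]-.517)<.1)&(abs(Q[:,1]-.324)<.13)]; r=cv2.minAreaRect(w[:,:2].astype(np.float32)*1e3); print('pan',n,r, np.percentile(w[:,0],[1,99]),np.percentile(w[:,1],[1,99]))
    w=Q[(Q[:,2]>.012)&(Q[:,2]<.06)&(abs(Q[:,0]-.513)<.045)&(abs(Q[:,1]-.267)<.045)];print('dent',np.percentile(w,[1,99],axis=0).round(3).tolist())
    w=Q[(Q[:,2]>.093)&(Q[:,2]<.105)&(abs(abs(Q[:,0]-.54)-.135)<.015)&(abs(abs(Q[:,1]-.012)-.058)<.02)]
    for a in(-1,1):
        for b in(-1,1):
            v=w[((w[:,0]-.54)*a>0)&((w[:,1]-.012)*b>0)]; print(n,'post',len(v),v.mean(0).round(4) if len(v) else '')
E
```

```text
green
heel y 39.7 yaw -3.4 n203 top x [423.7 490.6] y [-13.8  39.5] side x [425.1 490.8] y [-3.2 43.2]
large
heel y 45.7 yaw 0.9 n102 top x [502.6 572.7] y [-15.6  44.6] side x [501.4 575.6] y [16.7 49.1]
heel y 42.1 yaw 0.5 n150 top x [501.8 575.9] y [-11.4  45.8] side x [504.8 570.6] y [16.6 46.4]
wanted
heel y 31.7 yaw -1.0 n75 top x [593.4 652.4] y [-20.6  31. ] side x [593.2 654.2] y [ 6.2 34.6]
heel y 28.4 yaw 0.5 n99 top x [593.4 652.4] y [-20.6  31. ] side x [596.2 649. ] y [13.2 33.2]
mat [[468, 186], [478, 294], [376, 300], [368, 191]] [[0.647, -0.433], [0.359, -0.454], [0.335, -0.186], [0.627, -0.162]]
pan top ((517.1702880859375, 323.6183776855469), (172.25357055664062, 235.73716735839844), 1.5970771312713623) [0.4291272  0.60435405] [0.20554733 0.44039318]
dent [[0.489, 0.238, 0.016], [0.538, 0.295, 0.036]]
top post 13 [ 0.4033 -0.0377  0.0958]
top post 9 [0.4067 0.0726 0.0974]
top post 14 [ 0.6708 -0.0491  0.0968]
top post 16 [0.6754 0.0628 0.0961]
pan side ((516.1378173828125, 324.47491455078125), (173.2425537109375, 234.87188720703125), 1.8801100254058838) [0.4282413  0.60372124] [0.20798546 0.44183821]
dent [[0.489, 0.243, 0.013], [0.539, 0.299, 0.033]]
side post 10 [ 0.4023 -0.0377  0.0972]
side post 8 [0.4072 0.077  0.0971]
side post 7 [ 0.6719 -0.0504  0.0956]
side post 10 [0.676  0.067  0.0968]
```

Request:
jog_arm([
  {"xyz": [0.448, 0.74, 0], "turn": -0.225, "jaw": 88},
  {"xyz": [0.448, 0.74, 0], "turn": -0.225, "jaw": 88},
  {"xyz": [0.448, 0.74, 0], "turn": -0.225, "jaw": 88},
  {"xyz": [0.448, 0.74, 0], "turn": -0.225, "jaw": 88},
  {"xyz": [0.448, 0.74, 0], "turn": -0.225, "jaw": 88},
  {"xyz": [0.448, 0.74, 0], "turn": -0.225, "jaw": 88},
  {"xyz": [0.448, 0.74, 0], "turn": -0.225, "jaw": 88},
  {"xyz": [0.448, 0.74, 0], "turn": -0.225, "jaw": 88},
  {"xyz": [0.448, 0.74, 0], "turn": -0.225, "jaw": 88},
  {"xyz": [0.448, 0.74, 0], "turn": -0.225, "jaw": 88},
  {"xyz": [0.448, 0.74, 0], "turn": -0.225, "jaw": 88},
  {"xyz": [0.448, 0.74, 0], "turn": -0.225, "jaw": 88},
  {"xyz": [0.448, 0.74, 0], "turn": -0.225, "jaw": 88},
  {"xyz": [0.448, 0.74, 0], "turn": -0.225, "jaw": 88},
  {"xyz": [0, 0, 0], "turn": 0, "jaw": 88},
], force=40)

```text
clock: 1.6
eef_pos: [0.4581, 0.0165, 0.2383]
orientation: [-0.0, 1.0, -0.024, -0.0]
wrist_force: [0.1, 0.2, 0.3]
finger_gap: 0.088
grip_force: 0.0
```

Request:
jog_arm([
  {"xyz": [0, 0, -0.4]},
  {"xyz": [0, 0, -0.4]},
  {"xyz": [0, 0, -0.4]},
  {"xyz": [0, 0, -0.4]},
  {"xyz": [0, 0, 0]},
])

```text
schema error: expected keys xyz, turn, jaw
```

Request:
jog_arm([
  {"xyz": [0, 0, -0.4], "turn": 0, "jaw": 88},
  {"xyz": [0, 0, -0.4], "turn": 0, "jaw": 88},
  {"xyz": [0, 0, -0.4], "turn": 0, "jaw": 88},
  {"xyz": [0, 0, -0.4], "turn": 0, "jaw": 88},
  {"xyz": [0, 0, 0], "turn": 0, "jaw": 88},
  {"xyz": [0, 0, 0], "turn": 0, "jaw": 88},
])

```text
clock: 2.2
eef_pos: [0.457, 0.0126, 0.1592]
orientation: [0.0, 1.0, -0.027, -0.0]
wrist_force: [-0.1, 0.3, 0.6]
finger_gap: 0.0881
grip_force: 0.0
```

Request:
jog_arm([
  {"xyz": [0, 0, -0.43], "turn": 0, "jaw": 88},
  {"xyz": [0, 0, -0.43], "turn": 0, "jaw": 88},
  {"xyz": [0, 0, -0.43], "turn": 0, "jaw": 88},
  {"xyz": [0, 0, 0], "turn": 0, "jaw": 88},
  {"xyz": [0, 0, 0], "turn": 0, "jaw": 70},
  {"xyz": [0, 0, 0], "turn": 0, "jaw": 60},
  {"xyz": [0, 0, 0], "turn": 0, "jaw": 40},
  {"xyz": [0, 0, 0], "turn": 0, "jaw": 40},
  {"xyz": [0, 0, 0], "turn": 0, "jaw": 40},
  {"xyz": [0, 0, 0], "turn": 0, "jaw": 40},
], force=30)

```text
clock: 3.2
eef_pos: [0.4573, 0.013, 0.0947]
orientation: [0.0, 1.0, -0.027, 0.0]
wrist_force: [-0.9, -0.1, 5.2]
finger_gap: 0.0513
grip_force: 30.0
```

Request:
jog_arm([
  {"xyz": [0, 0, 0.1], "turn": 0, "jaw": 40},
  {"xyz": [0, 0, 0.3], "turn": 0, "jaw": 40},
  {"xyz": [0, 0, 0.4], "turn": 0, "jaw": 40},
  {"xyz": [0, 0, 0.4], "turn": 0, "jaw": 40},
  {"xyz": [0, -0.2, 0], "turn": 0, "jaw": 40},
  {"xyz": [-0.05, -0.4, 0], "turn": 0, "jaw": 40},
  {"xyz": [-0.05, -0.62, 0], "turn": 0, "jaw": 40},
  {"xyz": [-0.05, -0.7, 0], "turn": 0, "jaw": 40},
  {"xyz": [-0.05, -0.7, 0], "turn": 0, "jaw": 40},
  {"xyz": [-0.05, -0.7, 0], "turn": 0, "jaw": 40},
  {"xyz": [-0.05, -0.7, 0], "turn": 0, "jaw": 40},
  {"xyz": [-0.05, -0.7, 0], "turn": 0, "jaw": 40},
  {"xyz": [-0.05, -0.7, 0], "turn": 0, "jaw": 40},
  {"xyz": [-0.05, -0.7, 0], "turn": 0, "jaw": 40},
  {"xyz": [-0.05, -0.7, 0], "turn": 0, "jaw": 40},
  {"xyz": [-0.05, -0.6, 0], "turn": 0, "jaw": 40},
  {"xyz": [0, -0.4, 0], "turn": 0, "jaw": 40},
  {"xyz": [0, -0.2, 0], "turn": 0, "jaw": 40},
  {"xyz": [0, 0, -0.4], "turn": 0, "jaw": 40},
  {"xyz": [0, 0, -0.4], "turn": 0, "jaw": 40},
])

```text
clock: 5.2
eef_pos: [0.4292, -0.3881, 0.113]
orientation: [-0.0, 1.0, -0.027, -0.0]
wrist_force: [0.2, -0.4, -2.5]
finger_gap: 0.0518
grip_force: 29.9
```

Request:
jog_arm([
  {"xyz": [0, 0, -0.5], "turn": 0, "jaw": 40},
  {"xyz": [0, 0, -0.5], "turn": 0, "jaw": 40},
  {"xyz": [0, 0, -0.5], "turn": 0, "jaw": 40},
  {"xyz": [0, 0, -0.3], "turn": 0, "jaw": 40},
  {"xyz": [0, 0, -0.2], "turn": 0, "jaw": 40},
  {"xyz": [0, 0, -0.1], "turn": 0, "jaw": 40},
  {"xyz": [0, 0, 0], "turn": 0, "jaw": 40},
])

```text
clock: 5.9
eef_pos: [0.4296, -0.388, 0.0092]
orientation: [-0.0, 1.0, -0.026, 0.0]
wrist_force: [0.1, -0.7, -2.0]
finger_gap: 0.0515
grip_force: 29.9
```

Request:
jog_arm([
  {"xyz": [0, 0, -0.015], "turn": 0, "jaw": 40},
  {"xyz": [0, 0, -0.015], "turn": 0, "jaw": 40},
  {"xyz": [0, 0, 0], "turn": 0, "jaw": 40},
])

```text
clock: 6.2
eef_pos: [0.4297, -0.3882, 0.0081]
orientation: [0.0, 1.0, -0.027, 0.0]
wrist_force: [0.2, 1.0, -2.0]
finger_gap: 0.0517
grip_force: 29.9
```

Request:
jog_arm([
  {"xyz": [0, 0, -0.02], "turn": 0, "jaw": 40},
  {"xyz": [0, 0, 0], "turn": 0, "jaw": 60},
  {"xyz": [0, 0, 0], "turn": 0, "jaw": 80},
  {"xyz": [0, 0, 0], "turn": 0, "jaw": 88},
  {"xyz": [0, 0, 0.2], "turn": 0, "jaw": 88},
  {"xyz": [0, 0, 0.7], "turn": 0, "jaw": 88},
  {"xyz": [0, 0, 0.9], "turn": 0, "jaw": 88},
  {"xyz": [0, 0, 0.9], "turn": 0, "jaw": 88},
  {"xyz": [0, 0, 0.9], "turn": 0, "jaw": 88},
  {"xyz": [0.2177, 0.8045, 0.1], "turn": 0.067, "jaw": 88},
  {"xyz": [0.2177, 0.8045, 0], "turn": 0.067, "jaw": 88},
  {"xyz": [0.2177, 0.8045, 0], "turn": 0.067, "jaw": 88},
  {"xyz": [0.2177, 0.8045, 0], "turn": 0.067, "jaw": 88},
  {"xyz": [0.2177, 0.8045, 0], "turn": 0.067, "jaw": 88},
  {"xyz": [0.2177, 0.8045, 0], "turn": 0.067, "jaw": 88},
  {"xyz": [0.2177, 0.8045, 0], "turn": 0.067, "jaw": 88},
  {"xyz": [0.2177, 0.8045, 0], "turn": 0.067, "jaw": 88},
  {"xyz": [0.2177, 0.8045, 0], "turn": 0.067, "jaw": 88},
  {"xyz": [0.2177, 0.8045, 0], "turn": 0.067, "jaw": 88},
])

```text
clock: 8.1
eef_pos: [0.5386, 0.016, 0.1926]
orientation: [0.0, 1.0, 0.009, 0.0]
wrist_force: [0.9, -0.3, 0.4]
finger_gap: 0.0883
grip_force: 0.0
```

```bash
python3 - <<'E'
from h import *
im,d=snap('side','s1.png'); print(arm.state()['eef_pos'],arm.state()['orientation'])
P=cloud('side',d); w=P[(d>0)&(P[...,2]>.01)&(P[...,2]<.08)&(abs(P[...,0]-.43)<.06)&(abs(P[...,1]+.388)<.06)]; print(np.percentile(w,[1,99],axis=0).round(3))
E
```

```text
[0.53925558 0.02090529 0.19259788] [-9.32154848e-04  9.99942115e-01  1.06928555e-02  7.49036533e-04]
[[ 0.397 -0.409  0.011]
 [ 0.462 -0.358  0.049]]
```

Request:
jog_arm([
  {"xyz": [0, 0, 0], "turn": 0, "jaw": 88},
  {"xyz": [0, 0, 0], "turn": 0, "jaw": 88},
  {"xyz": [0, 0, -0.3], "turn": 0, "jaw": 88},
  {"xyz": [0, 0, -0.5], "turn": 0, "jaw": 88},
  {"xyz": [0, 0, -0.5], "turn": 0, "jaw": 88},
  {"xyz": [0, 0, -0.4], "turn": 0, "jaw": 88},
  {"xyz": [0, 0, -0.26], "turn": 0, "jaw": 88},
  {"xyz": [0, 0, 0], "turn": 0, "jaw": 88},
])

```text
clock: 8.95
eef_pos: [0.5377, 0.0134, 0.0926]
orientation: [-0.0, 1.0, 0.008, -0.001]
wrist_force: [0.2, 0.1, 0.8]
finger_gap: 0.0877
grip_force: 0.0
```

Request:
jog_arm([
  {"xyz": [0, 0.016, 0.03], "turn": 0, "jaw": 80},
  {"xyz": [0, 0, 0], "turn": 0, "jaw": 70},
  {"xyz": [0, 0, 0], "turn": 0, "jaw": 55},
  {"xyz": [0, 0, 0], "turn": 0, "jaw": 50},
  {"xyz": [0, 0, 0], "turn": 0, "jaw": 50},
  {"xyz": [0, 0, 0], "turn": 0, "jaw": 50},
])

```text
clock: 9.55
eef_pos: [0.5387, 0.015, 0.0959]
orientation: [0.0, 1.0, 0.009, 0.001]
wrist_force: [-0.4, 0.9, 6.5]
finger_gap: 0.0617
grip_force: 30.1
```

Request:
jog_arm([
  {"xyz": [0, 0, 0.1], "turn": 0, "jaw": 50},
  {"xyz": [0, 0, 0.3], "turn": 0, "jaw": 50},
  {"xyz": [0, 0, 0.4], "turn": 0, "jaw": 50},
  {"xyz": [0, 0, 0.4], "turn": 0, "jaw": 50},
  {"xyz": [0, -0.2, 0], "turn": 0, "jaw": 50},
  {"xyz": [0.02, -0.42, 0], "turn": 0, "jaw": 50},
  {"xyz": [0.02, -0.62, 0], "turn": 0, "jaw": 50},
  {"xyz": [0.02, -0.7, 0], "turn": 0, "jaw": 50},
  {"xyz": [0.02, -0.7, 0], "turn": 0, "jaw": 50},
  {"xyz": [0.02, -0.7, 0], "turn": 0, "jaw": 50},
  {"xyz": [0.02, -0.7, 0], "turn": 0, "jaw": 50},
  {"xyz": [0.02, -0.7, 0], "turn": 0, "jaw": 50},
  {"xyz": [0, -0.7, 0], "turn": 0, "jaw": 50},
  {"xyz": [0, -0.7, 0], "turn": 0, "jaw": 50},
  {"xyz": [0, -0.7, 0], "turn": 0, "jaw": 50},
  {"xyz": [0, -0.6, 0], "turn": 0, "jaw": 50},
  {"xyz": [0, -0.4, 0], "turn": 0, "jaw": 50},
  {"xyz": [0, -0.2, 0], "turn": 0, "jaw": 50},
  {"xyz": [0, 0, -0.4], "turn": 0, "jaw": 50},
  {"xyz": [0, 0, -0.4], "turn": 0, "jaw": 50},
])

```text
clock: 11.55
eef_pos: [0.545, -0.3871, 0.1139]
orientation: [-0.0, 1.0, 0.008, -0.0]
wrist_force: [0.0, -0.3, -1.7]
finger_gap: 0.0613
grip_force: 29.9
```

Request:
jog_arm([
  {"xyz": [0, 0, -0.5], "turn": 0, "jaw": 50},
  {"xyz": [0, 0, -0.5], "turn": 0, "jaw": 50},
  {"xyz": [0, 0, -0.5], "turn": 0, "jaw": 50},
  {"xyz": [0, 0, -0.3], "turn": 0, "jaw": 50},
  {"xyz": [0, 0, -0.2], "turn": 0, "jaw": 50},
  {"xyz": [0, 0, -0.1], "turn": 0, "jaw": 50},
  {"xyz": [0, 0, 0], "turn": 0, "jaw": 50},
])

```text
clock: 12.25
eef_pos: [0.5455, -0.387, 0.0102]
orientation: [-0.0, 1.0, 0.009, 0.0]
wrist_force: [1.0, -0.2, -2.5]
finger_gap: 0.0615
grip_force: 29.9
```

Request:
jog_arm([
  {"xyz": [0, 0, -0.03], "turn": 0, "jaw": 50},
  {"xyz": [0, 0, -0.015], "turn": 0, "jaw": 50},
  {"xyz": [0, 0, 0], "turn": 0, "jaw": 70},
  {"xyz": [0, 0, 0], "turn": 0, "jaw": 85},
  {"xyz": [0, 0, 0], "turn": 0, "jaw": 88},
  {"xyz": [0, 0, 0.2], "turn": 0, "jaw": 88},
  {"xyz": [0, 0, 0.7], "turn": 0, "jaw": 88},
  {"xyz": [0, 0, 0.9], "turn": 0, "jaw": 88},
  {"xyz": [0, 0, 0.9], "turn": 0, "jaw": 40},
  {"xyz": [0, 0, 0.9], "turn": -0.05, "jaw": 40},
  {"xyz": [0, 0.4, 0.1], "turn": -0.05, "jaw": 40},
  {"xyz": [-0.02, 0.84, 0], "turn": -0.05, "jaw": 40},
  {"xyz": [-0.02, 0.84, 0], "turn": -0.05, "jaw": 40},
  {"xyz": [-0.02, 0.84, 0], "turn": -0.05, "jaw": 40},
  {"xyz": [-0.02, 0.84, 0], "turn": -0.05, "jaw": 40},
  {"xyz": [-0.02, 0.84, 0], "turn": -0.05, "jaw": 40},
  {"xyz": [-0.01, 0.84, 0], "turn": -0.05, "jaw": 40},
  {"xyz": [0, 0.84, 0], "turn": -0.05, "jaw": 40},
  {"xyz": [0, 0.84, 0], "turn": -0.05, "jaw": 40},
  {"xyz": [0, 0.87, 0], "turn": 0, "jaw": 40},
])

```text
clock: 14.25
eef_pos: [0.5397, 0.0141, 0.1939]
orientation: [0.0, 1.0, -0.018, 0.001]
wrist_force: [0.7, -0.3, -1.6]
finger_gap: 0.0399
grip_force: 0.0
```

```bash
python3 - <<'E'
from h import *
im,d=snap('top'); s=arm.state(); print(s['eef_pos'],s['orientation'],s['finger_gap'])
im2,d2=snap('side')
a=cv2.resize(im2[130:270,280:440],None,fx=4,fy=4,interpolation=cv2.INTER_CUBIC); cv2.imwrite('pics/s2.png',a)
cv2.imwrite('pics/t2.png',cv2.resize(im[150:310,260:490],None,fx=3.4,fy=3.4,interpolation=cv2.INTER_CUBIC))
E
```

```text
[0.53921766 0.01962027 0.19402214] [-1.02767298e-03  9.99875524e-01 -1.57376784e-02  4.53214762e-04] 0.03973357875803785
```

View pics/s2.png

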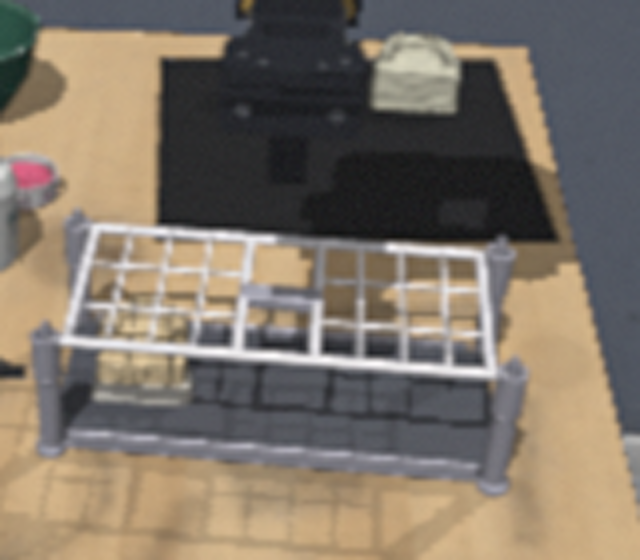

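View pics/t2.png

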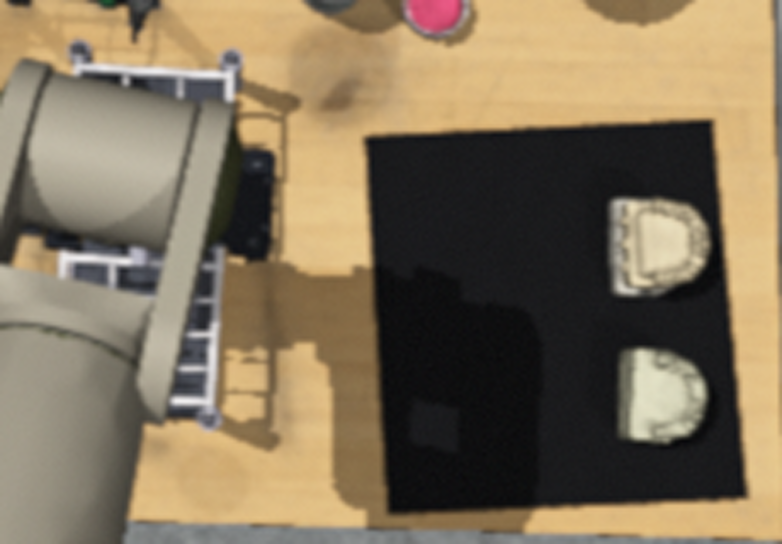

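Both casts stand upright on the mat, at (660,245) and (662,395) in the top crop. The lifting bar is free, at (280,298) in the side crop. I descend over the bar.

Request:
jog_arm([
  {"xyz": [0, 0, 0], "turn": 0, "jaw": 40},
  {"xyz": [0, 0, -0.3], "turn": 0, "jaw": 40},
  {"xyz": [0, 0, -0.5], "turn": 0, "jaw": 40},
  {"xyz": [0, 0, -0.5], "turn": 0, "jaw": 40},
  {"xyz": [0, 0, -0.3], "turn": 0, "jaw": 40},
  {"xyz": [0, 0, 0], "turn": 0, "jaw": 40},
  {"xyz": [0, 0, 0], "turn": 0, "jaw": 40},
])

```text
clock: 15.05
eef_pos: [0.5403, 0.0115, 0.1137]
orientation: [0.0, 1.0, -0.018, 0.0]
wrist_force: [0.3, -0.0, 0.5]
finger_gap: 0.0402
grip_force: 0.0
```

```bash
python3 - <<'E'
from h import *
im,d=snap('side'); P=cloud('side',d); s=arm.state(); print(s['eef_pos'],s['orientation'])
m=(d>0)&(P[...,2]>.083)&(P[...,2]<.097)&(abs(P[...,0]-.5395)<.016)&(abs(P[...,1]-.0125)<.02)
w=P[m]; print(len(w),np.percentile(w,[2,50,98],axis=0).round(4))
cv2.imwrite('pics/s3.png',cv2.resize(im[150:270,280:420],None,fx=4.5,fy=4.5,interpolation=cv2.INTER_CUBIC))
E
```

```text
[0.54050299 0.01165708 0.11408469] [ 1.98782653e-04  9.99835274e-01 -1.81296939e-02  8.36335388e-04]
58 [[0.5243 0.0089 0.0835]
 [0.5389 0.0184 0.0889]
 [0.5538 0.0218 0.0907]]
```

View pics/s3.png

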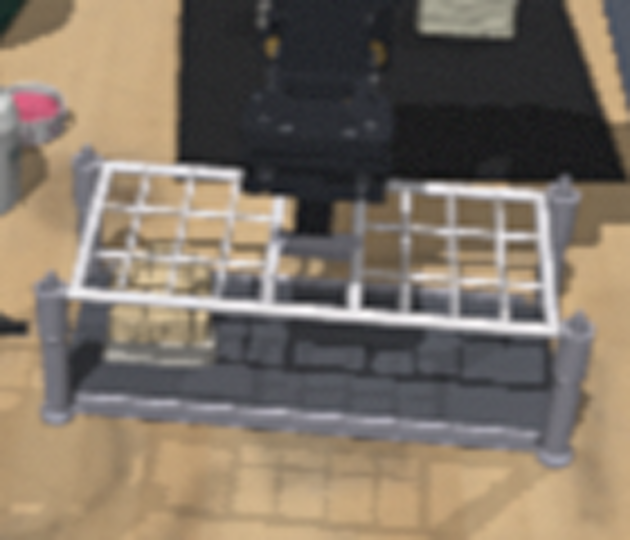

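The finger (315,215) hangs just above the bar (315,243), centred between the two cross wires. The bar's near face measures y≈0.021, so its centre is at y≈0.013. I descend and grip.

Request:
jog_arm([
  {"xyz": [0, 0.03, -0.2], "turn": 0, "jaw": 40},
  {"xyz": [0, 0, -0.3], "turn": 0, "jaw": 40},
  {"xyz": [0, 0, -0.38], "turn": 0, "jaw": 40},
  {"xyz": [0, 0, 0], "turn": 0, "jaw": 40},
  {"xyz": [0, 0, 0], "turn": 0, "jaw": 30},
  {"xyz": [0, 0, 0], "turn": 0, "jaw": 20},
  {"xyz": [0, 0, 0], "turn": 0, "jaw": 5},
  {"xyz": [0, 0, 0], "turn": 0, "jaw": 5},
  {"xyz": [0, 0, 0], "turn": 0, "jaw": 5},
  {"xyz": [0, 0, 0], "turn": 0, "jaw": 5},
  {"xyz": [0, 0, 0], "turn": 0, "jaw": 5},
], force=60)

```text
clock: 16.2
eef_pos: [0.5404, 0.0136, 0.0698]
orientation: [0.0, 1.0, -0.018, 0.001]
wrist_force: [-0.9, -4.0, 5.6]
finger_gap: 0.0145
grip_force: 60.0
```

Request:
jog_arm([
  {"xyz": [0, 0, 0.08], "turn": 0, "jaw": 5},
  {"xyz": [0, 0, 0.1], "turn": 0, "jaw": 5},
  {"xyz": [0, 0, 0.1], "turn": 0, "jaw": 5},
  {"xyz": [0, 0, 0.12], "turn": 0, "jaw": 5},
  {"xyz": [0, 0, 0], "turn": 0, "jaw": 5},
])

```text
clock: 16.7
eef_pos: [0.5398, 0.0137, 0.0891]
orientation: [0.0, 1.0, -0.018, -0.0]
wrist_force: [-0.6, -5.3, -1.3]
finger_gap: 0.015
grip_force: 60.0
```

Request:
jog_arm([
  {"xyz": [0, -0.02, 0.05], "turn": 0, "jaw": 5},
  {"xyz": [0, 0, 0.15], "turn": 0, "jaw": 5},
  {"xyz": [0, 0, 0.15], "turn": 0, "jaw": 5},
  {"xyz": [0, 0, 0], "turn": 0, "jaw": 5},
])

```text
clock: 17.1
eef_pos: [0.5404, 0.0132, 0.1077]
orientation: [-0.0, 1.0, -0.018, 0.001]
wrist_force: [0.3, -0.1, -4.7]
finger_gap: 0.0147
grip_force: 60.0
```

Request:
jog_arm([
  {"xyz": [0, 0, 0.2], "turn": 0, "jaw": 5},
  {"xyz": [0, 0, 0.3], "turn": 0, "jaw": 5},
  {"xyz": [0, 0, 0.25], "turn": 0, "jaw": 5},
  {"xyz": [0, -0.1, 0], "turn": 0, "jaw": 5},
  {"xyz": [-0.05, -0.25, 0], "turn": 0.1, "jaw": 5},
  {"xyz": [-0.1, -0.4, 0], "turn": 0.1, "jaw": 5},
  {"xyz": [-0.12, -0.5, 0], "turn": 0.1, "jaw": 5},
  {"xyz": [-0.12, -0.5, 0], "turn": 0.1, "jaw": 5},
  {"xyz": [-0.12, -0.5, 0], "turn": 0.1, "jaw": 5},
  {"xyz": [-0.12, -0.5, 0], "turn": 0.1, "jaw": 5},
  {"xyz": [-0.12, -0.5, 0], "turn": 0.1, "jaw": 5},
  {"xyz": [-0.12, -0.5, 0], "turn": 0.1, "jaw": 5},
  {"xyz": [-0.12, -0.5, 0], "turn": 0.1, "jaw": 5},
  {"xyz": [-0.1, -0.4, 0], "turn": 0.1, "jaw": 5},
  {"xyz": [-0.05, -0.3, 0], "turn": 0.05, "jaw": 5},
  {"xyz": [-0.05, -0.2, 0], "turn": 0, "jaw": 5},
  {"xyz": [0, -0.01, -0.3], "turn": 0, "jaw": 5},
  {"xyz": [0, 0, -0.4], "turn": 0, "jaw": 5},
  {"xyz": [0, 0, -0.4], "turn": 0, "jaw": 5},
  {"xyz": [0, 0, 0], "turn": 0, "jaw": 5},
])

```text
clock: 19.1
eef_pos: [0.4791, -0.244, 0.0865]
orientation: [-0.002, 0.999, 0.037, -0.002]
wrist_force: [-0.9, 0.5, -4.2]
finger_gap: 0.0148
grip_force: 60.0
```

Request:
jog_arm([
  {"xyz": [0.08, 0, -0.4], "turn": 0, "jaw": 5},
  {"xyz": [0.08, 0, -0.4], "turn": 0, "jaw": 5},
  {"xyz": [0, 0, -0.3], "turn": 0, "jaw": 5},
  {"xyz": [0, 0, -0.2], "turn": 0, "jaw": 5},
  {"xyz": [0, 0, -0.08], "turn": 0, "jaw": 5},
  {"xyz": [0, 0, 0], "turn": 0, "jaw": 5},
])

```text
clock: 19.7
eef_pos: [0.4885, -0.245, 0.0202]
orientation: [0.0, 0.999, 0.037, 0.0]
wrist_force: [-0.6, 0.1, -4.6]
finger_gap: 0.015
grip_force: 60.0
```

Request:
jog_arm([
  {"xyz": [-0.02, 0, -0.06], "turn": 0, "jaw": 5},
  {"xyz": [0, 0, -0.05], "turn": 0, "jaw": 5},
  {"xyz": [0, 0, -0.02], "turn": 0, "jaw": 5},
  {"xyz": [0, 0, 0], "turn": 0, "jaw": 5},
])

```text
clock: 20.1
eef_pos: [0.4874, -0.245, 0.0135]
orientation: [-0.0, 0.999, 0.037, -0.0]
wrist_force: [-1.1, -0.7, -4.2]
finger_gap: 0.0151
grip_force: 60.0
```

Request:
jog_arm([
  {"xyz": [0, 0, -0.02], "turn": 0, "jaw": 5},
  {"xyz": [0, 0, 0], "turn": 0, "jaw": 5},
])

```text
clock: 20.3
eef_pos: [0.4876, -0.2451, 0.0129]
orientation: [0.0, 0.999, 0.037, 0.0]
wrist_force: [-1.6, 0.5, 1.2]
finger_gap: 0.0151
grip_force: 60.0
```

Request:
jog_arm([
  {"xyz": [0, 0, 0], "turn": 0, "jaw": 25},
  {"xyz": [0, 0, 0], "turn": 0, "jaw": 36},
  {"xyz": [0, 0, 0], "turn": 0, "jaw": 36},
  {"xyz": [0, 0, 0.2], "turn": 0, "jaw": 36},
  {"xyz": [0, 0, 0.5], "turn": 0, "jaw": 36},
  {"xyz": [0, 0, 0.8], "turn": 0, "jaw": 36},
  {"xyz": [0, 0, 0.8], "turn": 0, "jaw": 88},
  {"xyz": [0, 0, 0.8], "turn": 0, "jaw": 88},
  {"xyz": [0, 0, 0.7], "turn": 0, "jaw": 88},
  {"xyz": [0.297, 0.556, 0], "turn": -0.083, "jaw": 88},
  {"xyz": [0.297, 0.556, 0], "turn": -0.083, "jaw": 88},
  {"xyz": [0.297, 0.556, 0], "turn": -0.083, "jaw": 88},
  {"xyz": [0.297, 0.556, 0], "turn": -0.083, "jaw": 88},
  {"xyz": [0.297, 0.556, 0], "turn": -0.083, "jaw": 88},
  {"xyz": [0.297, 0.556, 0], "turn": -0.083, "jaw": 88},
  {"xyz": [0.297, 0.556, 0], "turn": -0.083, "jaw": 88},
  {"xyz": [0.297, 0.556, 0], "turn": -0.083, "jaw": 88},
  {"xyz": [0.297, 0.556, 0], "turn": -0.083, "jaw": 88},
  {"xyz": [0, 0, 0], "turn": 0, "jaw": 88},
], force=30)

```text
clock: 22.2
eef_pos: [0.6218, 0.0082, 0.203]
orientation: [-0.0, 1.0, -0.0, 0.0]
wrist_force: [-0.0, -0.4, -0.4]
finger_gap: 0.0881
grip_force: 0.0
```

```bash
python3 - <<'E'
from m import *
im,d=snap('side'); im2,d2=snap('top'); S=pts('side',d); T=pts('top',d2); s=arm.state(); print(s['eef_pos'],s['orientation'])
cv2.imwrite('pics/s4.png',cv2.resize(im[120:260,270:450],None,fx=4,fy=4,interpolation=cv2.INTER_CUBIC))
yextent(T,S,(.6235,.005),(.015,.025),(.014,.025),.042); yextent(T,S,(.6235,.005),(.02,.07),(.025,.04),.042)
w=S[(abs(S[:,0]-.4876)<.18)&(abs(S[:,1]+.245)<.085)&(S[:,2]>.02)&(S[:,2]<.045)]; r=cv2.minAreaRect(w[:,:2].astype(np.float32)*1e3); print(r,np.median(w[:,2]))
E
```

```text
[0.62093406 0.00538745 0.20283956] [ 1.41523423e-04  9.99999250e-01 -1.21331750e-03  8.44937206e-05]
heel y 31.9 yaw -1.9 n75 top x [589.7 634.1] y [-44.7  50.4] side x [593.5 654.1] y [ 6.8 34.4]
heel y 28.5 yaw -0.1 n93 top x [609.6 636. ] y [-11.7  31.3] side x [596.2 649.2] y [ 5.5 33.5]
((486.37921142578125, -243.474609375), (288.1099853515625, 137.2933349609375), 3.5017876625061035) 0.03057907119815639
```

View pics/s4.png

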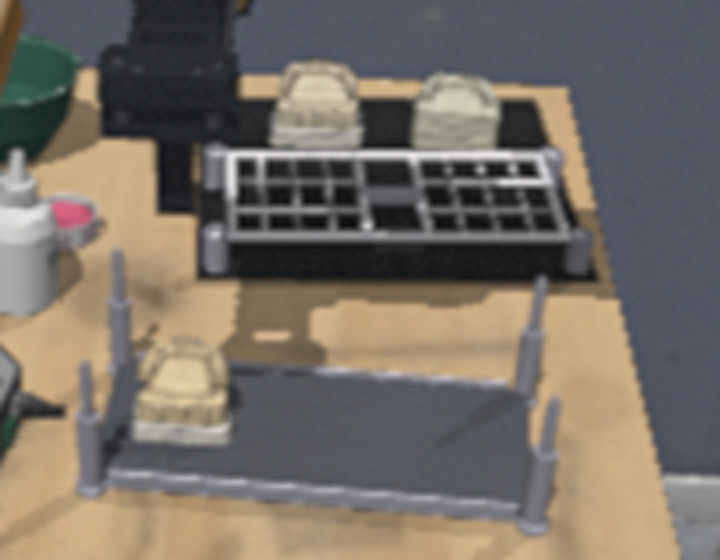

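The shelf stands on its sleeves on the mat, both near sleeves (215,250) and (580,250) inside the mat edge, with both casts behind it. The rack is open, and the wanted cast is at (183,395). I descend on it.

Request:
jog_arm([
  {"xyz": [0, 0, -0.4], "turn": 0, "jaw": 88},
  {"xyz": [0, 0, -0.7], "turn": 0, "jaw": 88},
  {"xyz": [0, 0, -0.7], "turn": 0, "jaw": 88},
  {"xyz": [0, 0, -0.6], "turn": 0, "jaw": 88},
  {"xyz": [0, 0, -0.5], "turn": 0, "jaw": 88},
  {"xyz": [0, 0, -0.4], "turn": 0, "jaw": 88},
  {"xyz": [0, 0, -0.3], "turn": 0, "jaw": 88},
  {"xyz": [0, 0, 0], "turn": 0, "jaw": 88},
])

```text
clock: 23.1
eef_pos: [0.62, 0.0045, 0.021]
orientation: [-0.0, 1.0, -0.002, -0.002]
wrist_force: [0.6, -0.1, 0.1]
finger_gap: 0.0877
grip_force: 0.0
```

Request:
jog_arm([
  {"xyz": [0, 0, -0.1], "turn": 0, "jaw": 88},
  {"xyz": [0, 0, 0], "turn": 0, "jaw": 75},
  {"xyz": [0, 0, 0], "turn": 0, "jaw": 65},
  {"xyz": [0, 0, 0], "turn": 0, "jaw": 50},
  {"xyz": [0, 0, 0], "turn": 0, "jaw": 40},
  {"xyz": [0, 0, 0], "turn": 0, "jaw": 40},
  {"xyz": [0, 0, 0], "turn": 0, "jaw": 40},
  {"xyz": [0, 0, 0], "turn": 0, "jaw": 40},
])

```text
clock: 23.9
eef_pos: [0.6212, 0.0054, 0.0177]
orientation: [-0.0, 1.0, -0.002, 0.0]
wrist_force: [-0.5, 0.5, 2.8]
finger_gap: 0.0497
grip_force: 29.9
```

Request:
jog_arm([
  {"xyz": [0, 0, 0.1], "turn": 0, "jaw": 40},
  {"xyz": [0, 0, 0.4], "turn": 0, "jaw": 40},
  {"xyz": [0, 0, 0.7], "turn": 0, "jaw": 40},
  {"xyz": [0, 0, 0.7], "turn": 0, "jaw": 40},
  {"xyz": [0, 0, 0.7], "turn": 0, "jaw": 40},
  {"xyz": [0, 0, 0.4], "turn": 0, "jaw": 40},
  {"xyz": [-0.1, 0.2, 0], "turn": 0, "jaw": 40},
  {"xyz": [-0.2, 0.45, 0], "turn": 0.05, "jaw": 40},
  {"xyz": [-0.2, 0.66, 0], "turn": 0.05, "jaw": 40},
  {"xyz": [-0.2, 0.7, 0], "turn": 0.05, "jaw": 40},
  {"xyz": [-0.2, 0.7, 0], "turn": 0.05, "jaw": 40},
  {"xyz": [-0.2, 0.7, 0], "turn": 0.05, "jaw": 40},
  {"xyz": [-0.2, 0.7, 0], "turn": 0.05, "jaw": 40},
  {"xyz": [-0.2, 0.7, 0], "turn": 0, "jaw": 40},
  {"xyz": [-0.2, 0.7, 0], "turn": 0, "jaw": 40},
  {"xyz": [-0.2, 0.7, 0], "turn": 0, "jaw": 40},
  {"xyz": [-0.2, 0.6, 0], "turn": 0, "jaw": 40},
  {"xyz": [-0.06, 0.4, 0], "turn": 0, "jaw": 40},
  {"xyz": [0, 0.1, -0.3], "turn": 0, "jaw": 40},
  {"xyz": [0, 0, -0.5], "turn": 0, "jaw": 40},
])

```text
clock: 25.9
eef_pos: [0.5126, 0.3713, 0.126]
orientation: [-0.0, 1.0, 0.015, 0.0]
wrist_force: [1.0, -0.1, -2.0]
finger_gap: 0.0496
grip_force: 29.6
```

```bash
python3 - <<'E'
from h import *
im,d=snap('top'); P=cloud('top',d); w=P[d>0]; np.savez('t5.npz',im=im,d=d)
im2,d2=snap('side'); P2=cloud('side',d2); w2=P2[d2>0]; np.savez('s5.npz',im=im2,d=d2)
print(arm.state()['eef_pos'],arm.state()['finger_gap'])
for n,Q in(('top',w),('side',w2)):
  q=Q[(Q[:,2]>.07)&(Q[:,2]<.106)&(abs(abs(Q[:,0]-.54)-.135)<.02)&(abs(abs(Q[:,1]-.012)-.058)<.022)]
  for a in(-1,1):
    for b in(-1,1):
        v=q[((q[:,0]-.54)*a>0)&((q[:,1]-.012)*b>0)]; print(n,len(v),np.median(v,0).round(4) if len(v) else '')
b=im[150:285,255:350]; cv2.imwrite('pics/t5.png',cv2.resize(b,None,fx=4.4,fy=4.4,interpolation=cv2.INTER_CUBIC))
E
```

```text
[0.51089755 0.3692163  0.12221342] 0.0491977642897581
top 8 [ 0.4025 -0.0407  0.099 ]
top 11 [0.4067 0.0732 0.0965]
top 14 [ 0.6698 -0.0508  0.0957]
top 14 [0.6749 0.0635 0.092 ]
side 0 
side 0 
side 30 [ 0.6718 -0.0476  0.0853]
side 34 [0.6758 0.0677 0.0846]
```

Request:
jog_arm([
  {"xyz": [0, 0, -0.5], "turn": 0, "jaw": 40},
  {"xyz": [0, 0, -0.5], "turn": 0, "jaw": 40},
  {"xyz": [0, 0, -0.5], "turn": 0, "jaw": 40},
  {"xyz": [0, 0, -0.4], "turn": 0, "jaw": 40},
  {"xyz": [0, 0, -0.25], "turn": 0, "jaw": 40},
  {"xyz": [0, 0, -0.1], "turn": 0, "jaw": 40},
  {"xyz": [0, 0, -0.04], "turn": 0, "jaw": 40},
  {"xyz": [0, 0, 0], "turn": 0, "jaw": 40},
])

```text
clock: 26.8
eef_pos: [0.5134, 0.3708, 0.0137]
orientation: [-0.0, 1.0, 0.014, 0.0]
wrist_force: [0.5, 0.4, -1.4]
finger_gap: 0.0492
grip_force: 29.6
```

Request:
jog_arm([
  {"xyz": [0, 0, -0.04], "turn": 0, "jaw": 40},
  {"xyz": [0, 0, -0.03], "turn": 0, "jaw": 40},
  {"xyz": [0, 0, 0], "turn": 0, "jaw": 40},
])

```text
clock: 27.1
eef_pos: [0.5132, 0.3708, 0.0098]
orientation: [-0.0, 1.0, 0.014, 0.0]
wrist_force: [-0.1, -0.1, -1.1]
finger_gap: 0.0496
grip_force: 29.7
```

Request:
jog_arm([
  {"xyz": [0, 0, -0.015], "turn": 0, "jaw": 40},
  {"xyz": [0, 0, 0], "turn": 0, "jaw": 55},
  {"xyz": [0, 0, 0], "turn": 0, "jaw": 62},
  {"xyz": [0, 0, 0], "turn": 0, "jaw": 62},
  {"xyz": [0, 0, 0.15], "turn": 0, "jaw": 62},
  {"xyz": [0, 0, 0.4], "turn": 0, "jaw": 62},
  {"xyz": [0, 0, 0.8], "turn": 0, "jaw": 62},
  {"xyz": [0, 0, 0.8], "turn": 0, "jaw": 62},
  {"xyz": [0, 0, 0.8], "turn": 0, "jaw": 62},
  {"xyz": [0, -0.5, 0.55], "turn": 0, "jaw": 62},
  {"xyz": [0, -0.9, 0], "turn": 0, "jaw": 62},
  {"xyz": [0, -0.9, 0], "turn": 0, "jaw": 62},
  {"xyz": [0, -0.9, 0], "turn": 0, "jaw": 62},
  {"xyz": [0, -0.9, 0], "turn": 0, "jaw": 62},
  {"xyz": [0, -0.9, 0], "turn": 0, "jaw": 62},
  {"xyz": [0, -0.9, 0], "turn": 0, "jaw": 40},
  {"xyz": [0, -0.9, 0], "turn": 0, "jaw": 40},
])

```text
clock: 28.8
eef_pos: [0.5128, 0.029, 0.1844]
orientation: [0.0, 1.0, 0.014, 0.001]
wrist_force: [0.5, -0.1, -0.1]
finger_gap: 0.0485
grip_force: 0.0
```

```bash
python3 - <<'E'
from h import *
im,d=snap('top'); im2,d2=snap('side'); print(arm.state()['eef_pos'],arm.state()['finger_gap'])
for n,D in(('top',d),('side',d2)):
  P=cloud(n,D)[D>0]; w=P[(abs(P[:,0]-.515)<.05)&(abs(P[:,1]-.372)<.05)&(P[:,2]>.012)&(P[:,2]<.08)]; print(n,np.percentile(w,[1,99],axis=0).round(3).tolist())
a=cv2.resize(im2[270:400,300:420],None,fx=3.5,fy=3.5); b=cv2.resize(im[185:270,135:240],None,fx=3.5,fy=3.5); 
o=np.zeros((max(len(a),len(b)),a.shape[1]+b.shape[1]-20,3),np.uint8); o=np.zeros((460,800,3),np.uint8); o[:a.shape[0],:a.shape[1]]=a; o[:b.shape[0],425:425+b.shape[1]]=b[:, :375]; cv2.imwrite('pics/p6.png',o)
E
```

```text
[0.51322069 0.02650425 0.18435108] 0.04108722810403639
top [[0.486, 0.343, 0.012], [0.545, 0.394, 0.057]]
side [[0.488, 0.349, 0.012], [0.544, 0.397, 0.051]]
```

View pics/p6.png

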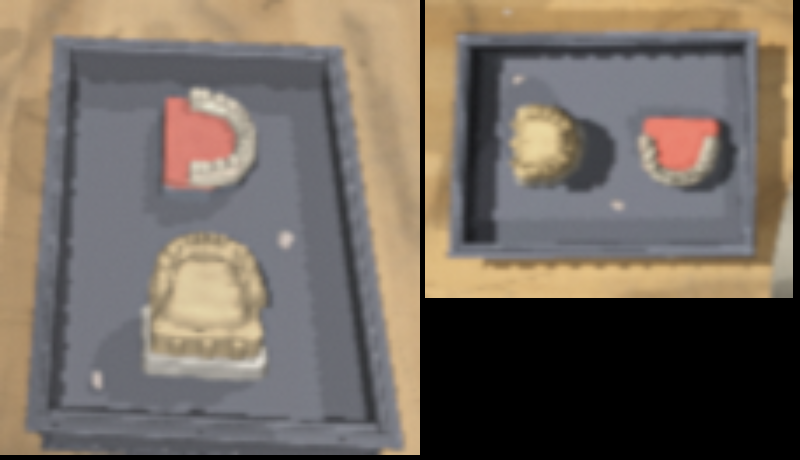

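The wanted cast stands upright at (205,300) in the pan's free half, and the denture is untouched at (205,140). Back to the shelf.

Request:
jog_arm([
  {"xyz": [-0.086, -0.92, 0], "turn": 0.074, "jaw": 40},
  {"xyz": [-0.086, -0.92, 0], "turn": 0.074, "jaw": 40},
  {"xyz": [-0.086, -0.92, 0], "turn": 0.074, "jaw": 40},
  {"xyz": [-0.086, -0.92, 0], "turn": 0.074, "jaw": 40},
  {"xyz": [-0.086, -0.92, 0], "turn": 0.074, "jaw": 40},
  {"xyz": [-0.086, -0.92, 0], "turn": 0.074, "jaw": 40},
  {"xyz": [0, 0, 0], "turn": 0, "jaw": 40},
  {"xyz": [0, 0, -0.4], "turn": 0, "jaw": 40},
  {"xyz": [0, 0, -0.7], "turn": 0, "jaw": 40},
  {"xyz": [0, 0, -0.7], "turn": 0, "jaw": 40},
  {"xyz": [0, 0, -0.5], "turn": 0, "jaw": 40},
  {"xyz": [0, 0, 0], "turn": 0, "jaw": 40},
  {"xyz": [0, 0, 0], "turn": 0, "jaw": 40},
], force=60)

```text
clock: 30.2
eef_pos: [0.4879, -0.2448, 0.0697]
orientation: [0.0, 0.999, 0.038, 0.0]
wrist_force: [0.1, -1.1, 0.2]
finger_gap: 0.04
grip_force: 0.0
```

Request:
jog_arm([
  {"xyz": [0, 0, -0.3], "turn": 0, "jaw": 40},
  {"xyz": [0, 0, -0.4], "turn": 0, "jaw": 40},
  {"xyz": [0, 0, -0.3], "turn": 0, "jaw": 40},
  {"xyz": [0, 0, -0.12], "turn": 0, "jaw": 40},
  {"xyz": [0, 0, 0], "turn": 0, "jaw": 40},
  {"xyz": [0, 0, 0], "turn": 0, "jaw": 30},
  {"xyz": [0, 0, 0], "turn": 0, "jaw": 20},
  {"xyz": [0, 0, 0], "turn": 0, "jaw": 5},
  {"xyz": [0, 0, 0], "turn": 0, "jaw": 5},
  {"xyz": [0, 0, 0], "turn": 0, "jaw": 5},
  {"xyz": [0, 0, 0], "turn": 0, "jaw": 5},
])

```text
clock: 31.3
eef_pos: [0.4875, -0.2454, 0.0133]
orientation: [0.0, 0.999, 0.037, 0.0]
wrist_force: [-0.5, 0.4, 6.5]
finger_gap: 0.0151
grip_force: 60.0
```

Request:
jog_arm([
  {"xyz": [0, 0, 0.1], "turn": 0, "jaw": 5},
  {"xyz": [0, 0, 0.3], "turn": 0, "jaw": 5},
  {"xyz": [0, 0, 0.6], "turn": 0, "jaw": 5},
  {"xyz": [0, 0, 0.7], "turn": 0, "jaw": 5},
  {"xyz": [0, 0, 0.7], "turn": 0, "jaw": 5},
  {"xyz": [0, 0, 0.334], "turn": 0, "jaw": 5},
  {"xyz": [0.05, 0.172, 0], "turn": 0, "jaw": 5},
  {"xyz": [0.1, 0.4, 0], "turn": -0.15, "jaw": 5},
  {"xyz": [0.128, 0.6, 0], "turn": -0.15, "jaw": 5},
  {"xyz": [0.13, 0.6, 0], "turn": -0.15, "jaw": 5},
  {"xyz": [0.13, 0.6, 0], "turn": -0.15, "jaw": 5},
  {"xyz": [0.13, 0.6, 0], "turn": -0.15, "jaw": 5},
  {"xyz": [0.13, 0.6, 0], "turn": -0.15, "jaw": 5},
  {"xyz": [0.13, 0.6, 0], "turn": -0.15, "jaw": 5},
  {"xyz": [0.08, 0.5, 0], "turn": 0, "jaw": 5},
  {"xyz": [0.05, 0.35, 0], "turn": 0, "jaw": 5},
  {"xyz": [0, 0.15, 0], "turn": 0, "jaw": 5},
  {"xyz": [0, 0, 0], "turn": 0, "jaw": 5},
  {"xyz": [0, 0, 0], "turn": 0, "jaw": 5},
])

```text
clock: 33.2
eef_pos: [0.5398, 0.0129, 0.1488]
orientation: [0.0, 1.0, -0.018, -0.001]
wrist_force: [1.3, -0.1, -4.4]
finger_gap: 0.015
grip_force: 60.0
```

```bash
python3 - <<'E'
from h import *
im,d=snap('side'); np.savez('s7.npz',im=im,d=d); print(arm.state()['eef_pos'],arm.state()['orientation'],arm.state()['wrist_force'])
cv2.imwrite('pics/s7.png',cv2.resize(im[140:270,270:430],None,fx=5,fy=4.6,interpolation=cv2.INTER_CUBIC))
E
```

```text
[0.5399135  0.01263033 0.14897434] [ 3.95341200e-05  9.99834331e-01 -1.81979495e-02 -3.78281810e-04] [-0.56882954 -0.3864843  -4.55695588]
```

View pics/s7.png

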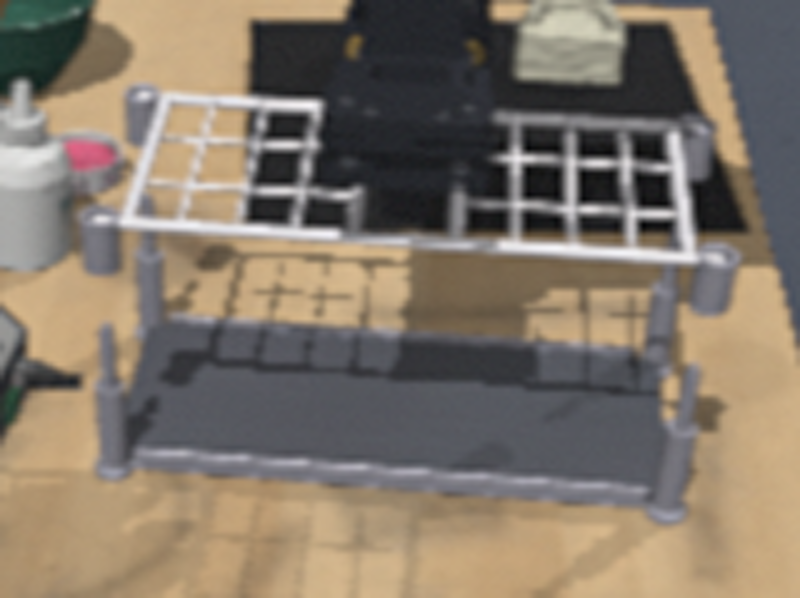

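The shelf hangs level above the four posts (tips at (107,330), (148,205), (690,372), (668,275)). I lower it in stages, checking the force.

Request:
jog_arm([
  {"xyz": [0, 0.006, -0.2], "turn": 0, "jaw": 5},
  {"xyz": [0, 0, -0.25], "turn": 0, "jaw": 5},
  {"xyz": [0, 0, -0.2], "turn": 0, "jaw": 5},
  {"xyz": [0, 0, -0.1], "turn": 0, "jaw": 5},
  {"xyz": [0, 0, -0.1], "turn": 0, "jaw": 5},
  {"xyz": [0, 0, 0], "turn": 0, "jaw": 5},
])

```text
clock: 33.85
eef_pos: [0.5399, 0.0136, 0.1063]
orientation: [-0.0, 1.0, -0.018, -0.001]
wrist_force: [-1.0, -0.4, -4.2]
finger_gap: 0.015
grip_force: 60.0
```

Over the tips without side force; continuing down.

Request:
jog_arm([
  {"xyz": [0, 0, -0.1], "turn": 0, "jaw": 5},
  {"xyz": [0, 0, -0.15], "turn": 0, "jaw": 5},
  {"xyz": [0, 0, -0.15], "turn": 0, "jaw": 5},
  {"xyz": [0, 0, -0.1], "turn": 0, "jaw": 5},
  {"xyz": [0, 0, -0.08], "turn": 0, "jaw": 5},
  {"xyz": [0, 0, 0], "turn": 0, "jaw": 5},
])

```text
clock: 34.45
eef_pos: [0.5399, 0.0136, 0.0773]
orientation: [-0.0, 1.0, -0.018, -0.0]
wrist_force: [0.1, -1.4, -4.9]
finger_gap: 0.0151
grip_force: 60.0
```

Request:
jog_arm([
  {"xyz": [0, 0, -0.08], "turn": 0, "jaw": 5},
  {"xyz": [0, 0, -0.05], "turn": 0, "jaw": 5},
  {"xyz": [0, 0, -0.02], "turn": 0, "jaw": 5},
  {"xyz": [0, 0, 0], "turn": 0, "jaw": 5},
])

```text
clock: 34.85
eef_pos: [0.5402, 0.0136, 0.0704]
orientation: [0.0, 1.0, -0.018, -0.0]
wrist_force: [0.1, -2.4, -5.3]
finger_gap: 0.0151
grip_force: 60.0
```

Request:
jog_arm([
  {"xyz": [0, 0, -0.015], "turn": 0, "jaw": 5},
  {"xyz": [0, 0, -0.015], "turn": 0, "jaw": 5},
  {"xyz": [0, 0, 0], "turn": 0, "jaw": 5},
])

```text
clock: 35.15
eef_pos: [0.5403, 0.0135, 0.0703]
orientation: [0.0, 1.0, -0.018, 0.0]
wrist_force: [-5.9, -1.7, 10.0]
finger_gap: 0.0153
grip_force: 60.0
```

Request:
jog_arm([
  {"xyz": [0, 0, 0.015], "turn": 0, "jaw": 25},
  {"xyz": [0, 0, 0], "turn": 0, "jaw": 38},
  {"xyz": [0, 0, 0], "turn": 0, "jaw": 38},
  {"xyz": [0, 0, 0.2], "turn": 0, "jaw": 38},
  {"xyz": [0, 0, 0.5], "turn": 0, "jaw": 38},
  {"xyz": [0, 0, 0.8], "turn": 0, "jaw": 38},
  {"xyz": [0, 0, 0.8], "turn": 0, "jaw": 88},
  {"xyz": [0, -0.4, 0.3], "turn": 0.06, "jaw": 88},
  {"xyz": [0.01, -0.84, 0], "turn": 0.06, "jaw": 88},
  {"xyz": [0.01, -0.84, 0], "turn": 0.06, "jaw": 88},
  {"xyz": [0.01, -0.84, 0], "turn": 0.06, "jaw": 88},
  {"xyz": [0.01, -0.84, 0], "turn": 0.06, "jaw": 88},
  {"xyz": [0.01, -0.84, 0], "turn": 0.06, "jaw": 88},
  {"xyz": [0.01, -0.84, 0], "turn": 0.06, "jaw": 88},
  {"xyz": [0.01, -0.84, 0], "turn": 0.06, "jaw": 88},
  {"xyz": [0.01, -0.84, 0], "turn": 0.035, "jaw": 88},
  {"xyz": [0.02, -0.89, 0], "turn": 0, "jaw": 88},
  {"xyz": [0, 0, -0.5], "turn": 0, "jaw": 88},
  {"xyz": [0, 0, 0], "turn": 0, "jaw": 88},
  {"xyz": [0, 0, 0], "turn": 0, "jaw": 88},
], force=30)

```text
clock: 37.15
eef_pos: [0.5453, -0.3862, 0.1753]
orientation: [-0.0, 1.0, 0.009, -0.0]
wrist_force: [-0.6, 0.5, -0.0]
finger_gap: 0.0876
grip_force: 0.0
```

```bash
python3 - <<'E'
from h import *
im,d=snap('side'); im2,d2=snap('top'); print(arm.state()['eef_pos'],arm.state()['orientation'])
P=cloud('side',d)[d>0]; w=P[(P[:,2]>.08)&(P[:,2]<.097)&(abs(P[:,0]-.54)<.16)&(abs(P[:,1]-.0125)<.09)]; r=cv2.minAreaRect(w[:,:2].astype(np.float32)*1e3); print(r)
for a in(-1,1):
  for b in(-1,1):
    v=w[((w[:,0]-.54)*a>.09)&((w[:,1]-.0125)*b>.03)]; print(a,b,np.median(v,0).round(4))
P=cloud('top',d2)[d2>0]; w=P[(P[:,2]>.08)&(P[:,2]<.097)&(abs(P[:,0]-.54)<.16)&(abs(P[:,1]-.0125)<.09)]; print(cv2.minAreaRect(w[:,:2].astype(np.float32)*1e3))
cv2.imwrite('pics/s8.png',cv2.resize(im[160:260,280:420],None,fx=5,fy=5,interpolation=cv2.INTER_CUBIC))
E
```

```text
[ 0.54573892 -0.38623456  0.17639181] [6.30884540e-04 9.99951815e-01 9.77228640e-03 6.86508667e-04]
((538.9970703125, 15.445945739746094), (135.122314453125, 287.0909729003906), 87.75772857666016)
-1 -1 [ 0.4124 -0.0362  0.0883]
-1 1 [0.4168 0.078  0.0885]
1 -1 [ 0.6617 -0.0446  0.088 ]
1 1 [0.6644 0.0691 0.0883]
((539.7951049804688, 14.802658081054688), (129.97625732421875, 287.3856201171875), 87.33029174804688)
```

View pics/s8.png

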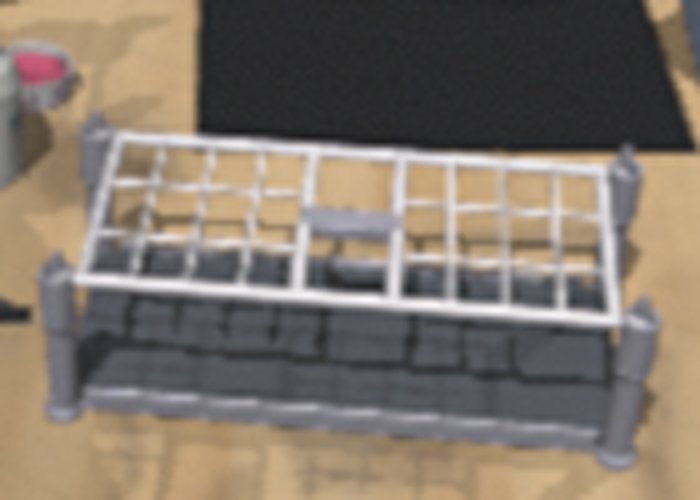

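The shelf is fully seated and level: all four corners measure 88 mm, and the post tips show at the corners. Now I fetch the large cast.

Request:
jog_arm([
  {"xyz": [0, -0.01, -0.5], "turn": 0, "jaw": 88},
  {"xyz": [0, 0, -0.8], "turn": 0, "jaw": 88},
  {"xyz": [0, 0, -0.8], "turn": 0, "jaw": 88},
  {"xyz": [0, 0, -0.6], "turn": 0, "jaw": 88},
  {"xyz": [0, 0, -0.4], "turn": 0, "jaw": 88},
  {"xyz": [0, 0, -0.22], "turn": 0, "jaw": 88},
  {"xyz": [0, 0, 0], "turn": 0, "jaw": 88},
  {"xyz": [0, 0, 0], "turn": 0, "jaw": 88},
])

```text
clock: 38.05
eef_pos: [0.5459, -0.3877, 0.0103]
orientation: [0.001, 1.0, 0.009, 0.001]
wrist_force: [-0.4, 0.3, 0.8]
finger_gap: 0.0881
grip_force: 0.0
```

Request:
jog_arm([
  {"xyz": [0, 0.01, -0.04], "turn": 0, "jaw": 80},
  {"xyz": [0, 0, 0], "turn": 0, "jaw": 70},
  {"xyz": [0, 0, 0], "turn": 0, "jaw": 55},
  {"xyz": [0, 0, 0], "turn": 0, "jaw": 50},
  {"xyz": [0, 0, 0], "turn": 0, "jaw": 50},
  {"xyz": [0, 0, 0], "turn": 0, "jaw": 50},
  {"xyz": [0, 0, 0], "turn": 0, "jaw": 50},
])

```text
clock: 38.75
eef_pos: [0.5453, -0.387, 0.0071]
orientation: [0.0, 1.0, 0.009, 0.0]
wrist_force: [-1.0, -0.0, 4.7]
finger_gap: 0.0618
grip_force: 30.1
```

Request:
jog_arm([
  {"xyz": [0, 0, 0.1], "turn": 0, "jaw": 50},
  {"xyz": [0, 0, 0.5], "turn": 0, "jaw": 50},
  {"xyz": [0, 0, 0.8], "turn": 0, "jaw": 50},
  {"xyz": [0, 0, 0.8], "turn": 0, "jaw": 50},
  {"xyz": [0, 0.1, 0.6], "turn": 0, "jaw": 50},
  {"xyz": [0, 0.3, 0.2], "turn": 0, "jaw": 50},
  {"xyz": [-0.016, 0.6, 0], "turn": 0, "jaw": 50},
  {"xyz": [-0.02, 0.7, 0], "turn": 0, "jaw": 50},
  {"xyz": [-0.02, 0.7, 0], "turn": 0, "jaw": 50},
  {"xyz": [-0.02, 0.7, 0], "turn": 0, "jaw": 50},
  {"xyz": [-0.02, 0.7, 0], "turn": 0, "jaw": 50},
  {"xyz": [-0.02, 0.7, 0], "turn": 0, "jaw": 50},
  {"xyz": [-0.02, 0.7, 0], "turn": 0, "jaw": 50},
  {"xyz": [0, 0.7, 0], "turn": 0, "jaw": 50},
  {"xyz": [0, 0.7, 0], "turn": 0, "jaw": 50},
  {"xyz": [0, 0.7, 0], "turn": 0, "jaw": 50},
  {"xyz": [0, 0.432, 0], "turn": 0, "jaw": 50},
  {"xyz": [0, 0.2, 0], "turn": 0, "jaw": 50},
  {"xyz": [0, 0.1, -0.2], "turn": 0, "jaw": 50},
  {"xyz": [0, 0, -0.3], "turn": 0, "jaw": 50},
])

```text
clock: 40.75
eef_pos: [0.5382, 0.0148, 0.1308]
orientation: [0.0, 1.0, 0.009, 0.0]
wrist_force: [0.1, -0.1, -2.9]
finger_gap: 0.0613
grip_force: 29.9
```

Request:
jog_arm([
  {"xyz": [0, 0, -0.3], "turn": 0, "jaw": 50},
  {"xyz": [0, 0, -0.2], "turn": 0, "jaw": 50},
  {"xyz": [0, 0, -0.1], "turn": 0, "jaw": 50},
  {"xyz": [0, 0, 0], "turn": 0, "jaw": 50},
  {"xyz": [0, 0, 0], "turn": 0, "jaw": 50},
])

```text
clock: 41.25
eef_pos: [0.5386, 0.0145, 0.102]
orientation: [0.0, 1.0, 0.009, 0.0]
wrist_force: [1.2, 0.0, -1.1]
finger_gap: 0.0614
grip_force: 29.9
```

Request:
jog_arm([
  {"xyz": [0, 0, -0.08], "turn": 0, "jaw": 50},
  {"xyz": [0, 0, -0.05], "turn": 0, "jaw": 50},
  {"xyz": [0, 0, -0.02], "turn": 0, "jaw": 50},
  {"xyz": [0, 0, 0], "turn": 0, "jaw": 50},
])

```text
clock: 41.65
eef_pos: [0.5384, 0.0147, 0.0942]
orientation: [0.0, 1.0, 0.009, 0.0]
wrist_force: [-0.0, -0.6, -2.0]
finger_gap: 0.0616
grip_force: 29.9
```

Request:
jog_arm([
  {"xyz": [0, 0, -0.015], "turn": 0, "jaw": 50},
  {"xyz": [0, 0, -0.01], "turn": 0, "jaw": 50},
  {"xyz": [0, 0, 0], "turn": 0, "jaw": 50},
])

```text
clock: 41.95
eef_pos: [0.5385, 0.0147, 0.094]
orientation: [0.0, 1.0, 0.009, 0.0]
wrist_force: [-3.8, 0.4, 7.4]
finger_gap: 0.0616
grip_force: 30.2
```

Request:
jog_arm([
  {"xyz": [0, 0, 0.01], "turn": 0, "jaw": 70},
  {"xyz": [0, 0, 0], "turn": 0, "jaw": 85},
  {"xyz": [0, 0, 0], "turn": 0, "jaw": 88},
  {"xyz": [0, 0, 0.2], "turn": 0, "jaw": 88},
  {"xyz": [0, 0, 0.6], "turn": 0, "jaw": 88},
  {"xyz": [0, 0, 0.8], "turn": 0, "jaw": 88},
  {"xyz": [-0.05, -0.25, 0.4], "turn": -0.07, "jaw": 88},
  {"xyz": [-0.2, -0.8, 0], "turn": -0.07, "jaw": 88},
  {"xyz": [-0.22, -0.8, 0], "turn": -0.07, "jaw": 88},
  {"xyz": [-0.22, -0.8, 0], "turn": -0.07, "jaw": 88},
  {"xyz": [-0.22, -0.8, 0], "turn": -0.07, "jaw": 88},
  {"xyz": [-0.22, -0.8, 0], "turn": -0.07, "jaw": 88},
  {"xyz": [-0.22, -0.8, 0], "turn": -0.07, "jaw": 88},
  {"xyz": [-0.22, -0.8, 0], "turn": -0.07, "jaw": 88},
  {"xyz": [-0.22, -0.8, 0], "turn": -0.07, "jaw": 88},
  {"xyz": [-0.22, -0.8, 0], "turn": -0.06, "jaw": 88},
  {"xyz": [-0.166, -0.604, 0], "turn": 0, "jaw": 88},
  {"xyz": [0, 0, -0.7], "turn": 0, "jaw": 88},
  {"xyz": [0, 0, -0.7], "turn": 0, "jaw": 88},
  {"xyz": [0, 0, -0.5], "turn": 0, "jaw": 88},
])

```text
clock: 43.95
eef_pos: [0.429, -0.3878, 0.097]
orientation: [-0.001, 1.0, -0.027, -0.0]
wrist_force: [0.2, -0.4, -0.1]
finger_gap: 0.0879
grip_force: 0.0
```

```bash
python3 - <<'E'
from m import *
im,d=snap('side'); im2,d2=snap('top'); print(arm.state()['eef_pos'],arm.state()['orientation'])
S=pts('side',d);T=pts('top',d2); S0=pts('side',np.load('side0.npz')['d']);T0=pts('top',np.load('top0.npz')['d'])
for t,s in((T0,S0),(T,S)):
  yextent(t,s,(.539,.0145),(.1,.16),(.096,.107),.042); yextent(t,s,(.539,.0145),(.1,.107),(.107,.125),.042)
  for Q in(t,s):
    w=Q[(abs(Q[:,0]-.539)<.039)&(abs(Q[:,1]-.0145)<.04)&(Q[:,2]>.115)]; print(w.mean(0).round(4),len(w))
E
```

```text
[ 0.42855593 -0.38679864  0.0959593 ] [-0.00227419  0.99963102 -0.02700955 -0.00176913]
heel y 45.6 yaw 0.4 n88 top x [502.6 572.7] y [-15.6  44.6] side x [501.4 575.6] y [16.4 49.1]
heel y 42.1 yaw 0.5 n150 top x [501.8 575.9] y [-11.4  45.8] side x [504.8 570.6] y [16.6 46.4]
[0.538  0.0148 0.1337] 576
[0.5381 0.0218 0.1298] 579
heel y 45.0 yaw 1.1 n92 top x [502.4 571.8] y [-16.5  44.3] side x [501.5 575.6] y [15.  48.4]
heel y 41.9 yaw 0.1 n135 top x [501.9 575.4] y [-9.  45.7] side x [505.1 570.8] y [16.1 46.2]
[0.5383 0.0148 0.1336] 577
[0.5388 0.021  0.1299] 574
```

The large cast is back within about 0.6 mm of its first position. Now the green one.

Request:
jog_arm([
  {"xyz": [0, 0, 0], "turn": 0, "jaw": 88},
  {"xyz": [0, 0, -0.5], "turn": 0, "jaw": 88},
  {"xyz": [0, 0, -0.5], "turn": 0, "jaw": 88},
  {"xyz": [0, 0, -0.4], "turn": 0, "jaw": 88},
  {"xyz": [0, 0, -0.3], "turn": 0, "jaw": 88},
  {"xyz": [0, 0, 0], "turn": 0, "jaw": 88},
  {"xyz": [0, 0, 0], "turn": 0, "jaw": 88},
])

```text
clock: 44.75
eef_pos: [0.4301, -0.3886, 0.0148]
orientation: [0.001, 1.0, -0.027, 0.001]
wrist_force: [-0.8, 0.6, 0.6]
finger_gap: 0.0881
grip_force: 0.0
```

Request:
jog_arm([
  {"xyz": [0, 0, -0.13], "turn": 0, "jaw": 85},
  {"xyz": [0, 0, 0], "turn": 0, "jaw": 75},
  {"xyz": [0, 0, 0], "turn": 0, "jaw": 60},
  {"xyz": [0, 0, 0], "turn": 0, "jaw": 45},
  {"xyz": [0, 0, 0], "turn": 0, "jaw": 40},
  {"xyz": [0, 0, 0], "turn": 0, "jaw": 40},
  {"xyz": [0, 0, 0], "turn": 0, "jaw": 40},
  {"xyz": [0, 0, 0], "turn": 0, "jaw": 40},
])

```text
clock: 45.55
eef_pos: [0.4296, -0.3881, 0.0071]
orientation: [0.0, 1.0, -0.027, 0.0]
wrist_force: [-0.8, -0.6, 2.1]
finger_gap: 0.0515
grip_force: 30.0
```

Request:
jog_arm([
  {"xyz": [0, 0, 0.1], "turn": 0, "jaw": 40},
  {"xyz": [0, 0, 0.5], "turn": 0, "jaw": 40},
  {"xyz": [0, 0, 0.8], "turn": 0, "jaw": 40},
  {"xyz": [0, 0, 0.8], "turn": 0, "jaw": 40},
  {"xyz": [0, 0.1, 0.6], "turn": 0, "jaw": 40},
  {"xyz": [0.014, 0.3, 0.2], "turn": 0, "jaw": 40},
  {"xyz": [0.05, 0.6, 0], "turn": 0, "jaw": 40},
  {"xyz": [0.05, 0.7, 0], "turn": 0, "jaw": 40},
  {"xyz": [0.05, 0.7, 0], "turn": 0, "jaw": 40},
  {"xyz": [0.05, 0.7, 0], "turn": 0, "jaw": 40},
  {"xyz": [0.05, 0.7, 0], "turn": 0, "jaw": 40},
  {"xyz": [0.05, 0.7, 0], "turn": 0, "jaw": 40},
  {"xyz": [0.05, 0.7, 0], "turn": 0, "jaw": 40},
  {"xyz": [0.05, 0.7, 0], "turn": 0, "jaw": 40},
  {"xyz": [0.05, 0.7, 0], "turn": 0, "jaw": 40},
  {"xyz": [0.05, 0.7, 0], "turn": 0, "jaw": 40},
  {"xyz": [0.04, 0.422, 0], "turn": 0, "jaw": 40},
  {"xyz": [0, 0.2, 0], "turn": 0, "jaw": 40},
  {"xyz": [0, 0.1, -0.2], "turn": 0, "jaw": 40},
  {"xyz": [0, 0, -0.3], "turn": 0, "jaw": 40},
])

```text
clock: 47.55
eef_pos: [0.4571, 0.0132, 0.1311]
orientation: [0.0, 1.0, -0.027, 0.0]
wrist_force: [0.1, 0.7, -2.3]
finger_gap: 0.0516
grip_force: 29.9
```

Request:
jog_arm([
  {"xyz": [0, 0, -0.3], "turn": 0, "jaw": 40},
  {"xyz": [0, 0, -0.2], "turn": 0, "jaw": 40},
  {"xyz": [0, 0, -0.1], "turn": 0, "jaw": 40},
  {"xyz": [0, 0, 0], "turn": 0, "jaw": 40},
  {"xyz": [0, 0, 0], "turn": 0, "jaw": 40},
])

```text
clock: 48.05
eef_pos: [0.4575, 0.0129, 0.1022]
orientation: [0.0, 1.0, -0.027, 0.0]
wrist_force: [-0.5, -0.2, -2.4]
finger_gap: 0.0513
grip_force: 29.9
```

Request:
jog_arm([
  {"xyz": [0, 0, -0.08], "turn": 0, "jaw": 40},
  {"xyz": [0, 0, -0.05], "turn": 0, "jaw": 40},
  {"xyz": [0, 0, -0.02], "turn": 0, "jaw": 40},
  {"xyz": [0, 0, 0], "turn": 0, "jaw": 40},
])

```text
clock: 48.45
eef_pos: [0.4572, 0.0131, 0.0943]
orientation: [-0.0, 1.0, -0.027, -0.0]
wrist_force: [-0.0, 0.2, -2.0]
finger_gap: 0.0515
grip_force: 29.9
```

Request:
jog_arm([
  {"xyz": [0, 0, -0.015], "turn": 0, "jaw": 40},
  {"xyz": [0, 0, -0.01], "turn": 0, "jaw": 40},
  {"xyz": [0, 0, 0], "turn": 0, "jaw": 40},
])

```text
clock: 48.75
eef_pos: [0.4574, 0.0131, 0.094]
orientation: [0.0, 1.0, -0.027, 0.0]
wrist_force: [-3.7, 1.3, 8.9]
finger_gap: 0.052
grip_force: 30.1
```

Seated. I release, rise, and move clear towards the mat.

Request:
jog_arm([
  {"xyz": [0, 0, 0.01], "turn": 0, "jaw": 60},
  {"xyz": [0, 0, 0], "turn": 0, "jaw": 80},
  {"xyz": [0, 0, 0], "turn": 0, "jaw": 88},
  {"xyz": [0, 0, 0.2], "turn": 0, "jaw": 88},
  {"xyz": [0, 0, 0.6], "turn": 0, "jaw": 88},
  {"xyz": [0, 0, 0.8], "turn": 0, "jaw": 88},
  {"xyz": [0, -0.3, 0.6], "turn": 0, "jaw": 88},
  {"xyz": [0, -0.7, 0], "turn": 0, "jaw": 88},
  {"xyz": [0, -0.7, 0], "turn": 0, "jaw": 88},
  {"xyz": [0, -0.7, 0], "turn": 0, "jaw": 88},
  {"xyz": [0, -0.7, 0], "turn": 0, "jaw": 88},
  {"xyz": [0, -0.7, 0], "turn": 0, "jaw": 88},
  {"xyz": [0, -0.7, 0], "turn": 0, "jaw": 88},
  {"xyz": [0, -0.7, 0], "turn": 0, "jaw": 88},
  {"xyz": [0, -0.7, 0], "turn": 0, "jaw": 88},
  {"xyz": [0, -0.5, 0], "turn": 0, "jaw": 88},
  {"xyz": [0, -0.2, 0], "turn": 0, "jaw": 88},
  {"xyz": [0, 0, 0], "turn": 0, "jaw": 88},
  {"xyz": [0, 0, 0], "turn": 0, "jaw": 88},
])

```text
clock: 50.65
eef_pos: [0.4574, -0.3159, 0.2039]
orientation: [-0.0, 1.0, -0.027, -0.0]
wrist_force: [0.1, -0.1, 0.2]
finger_gap: 0.088
grip_force: 0.0
```

```bash
python3 - <<'E'
from m import *
im,d=snap('side','s9.png'); im2,d2=snap('top'); print(arm.state()['eef_pos'])
S=pts('side',d);T=pts('top',d2); S0=pts('side',np.load('side0.npz')['d']);T0=pts('top',np.load('top0.npz')['d'])
for t,s in((T0,S0),(T,S)):
  yextent(t,s,(.457,.013),(.1,.15),(.098,.127),.042)
  for c in((.457,.013),(.539,.0145)):
   for Q in(t,s):
    w=Q[(abs(Q[:,0]-c[0])<.037)&(abs(Q[:,1]-c[1])<.04)&(Q[:,2]>.115)]; print(w.mean(0).round(4),len(w))
cv2.imwrite('pics/s9.png',cv2.resize(im[160:400,260:440],None,fx=2.5,fy=2.5,interpolation=cv2.INTER_CUBIC))
E
```

```text
[ 0.45749268 -0.31565788  0.20396235]
heel y 39.7 yaw -3.4 n203 top x [423.7 490.6] y [-13.8  39.5] side x [425.1 490.8] y [-3.2 43.2]
[0.4565 0.0149 0.1286] 540
[0.4567 0.0204 0.1257] 499
[0.538  0.0148 0.1337] 576
[0.5381 0.0218 0.1298] 579
heel y 38.9 yaw -3.4 n214 top x [424.6 490.7] y [-13.9  39.3] side x [425.4 490.9] y [-3.2 42.4]
[0.4568 0.0142 0.1287] 543
[0.4565 0.0192 0.1258] 495
[0.5383 0.0147 0.1337] 580
[0.5387 0.0212 0.1298] 576
```

View pics/s9.png

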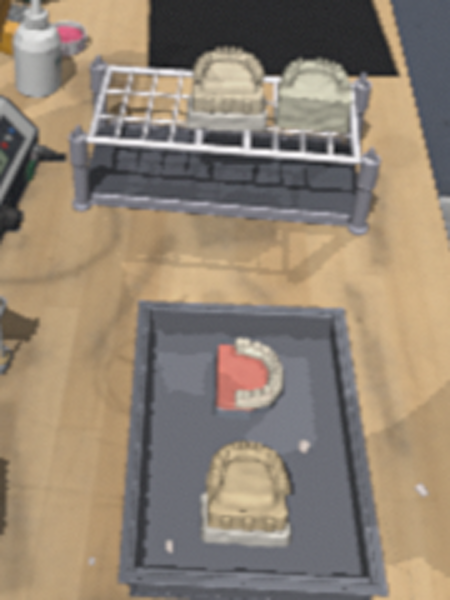

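The final view shows the shelf seated on its posts, with both casts upright on it at (230,88) and (315,97), each within about 1 mm of where it stood. The wanted cast is at (247,495) in the pan, beside the denture at (250,375), which hasn't moved. I hand the job in.

```bash
python3 -c "
from cell import arm
print(arm.close_job())"
```

```text
the job is handed in; nothing more can be done
None
```

The job is handed in at about 51 s: the wanted cast stands in the pan's free half beside its denture, the shelf is fully down on its four posts, and both casts are back on it within about 1 mm of their spots.

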